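# Chock the pencil tin on the drawing board

## Robot

A 6-joint arm with a two-finger parallel gripper is mounted at the origin on a cart in front of the work surface, level with it; the furniture and walls round the work are solid. World frame = base frame: x ahead of the robot, y to its left, z up, the work surface at z = 0. Lengths are in m, angles in rad, forces in N, time in s.
With the tool pointing down it reaches from about 0.425 to 0.95 m from the base axis. Payload 3.5 kg.
Tool frame: the origin (TCP) lies at the very end of the fingers, on their centre line; the grasp point (between the pads) lies 19 mm behind it; z points along the fingers, y is the line along which they close (so a half turn about z gives the same grasp; the last joint's range is limited). The gripper opens to 85 mm and grips with 20 to 120 N. Pads are 22 mm wide; open, the fingers measure 114 mm over their backs; the gripper's body (76 mm by 85 mm) begins 54 mm behind the grasp point. The pads swing forward as they close: fully open they stand 13 mm farther back than shut.
Start: joints at [1.087, 0.286, 1.577, -0, 1.279, -0.15], TCP at [0.221, 0.638, 0.231] pointing down, gripper open.
Joint ranges: [-2.77, 2.77], [-0.9, 2.22], [0.21, 2.48], [-1.53, 4.67], [0.24, 2.81], [-2.84, 2.84]. Speed limits (rad/s): [2.79, 2.79, 3.14, 3.14, 3.14, 3.14].

## Interface

Orientations are given as a unit quaternion [x, y, z, w].
In Python, from plant import get_state, read_camera, sign_off, recognise gives the robot as it stands.
- The arm moves only by the tool arm_command, never from a script. Its argument "steps" is a list of rows, each an object with "translation": the shift along the tool's x, y, z scaled (see below), a list of three; "twist": the turn, a rotation vector about the tool's x, y, z scaled (see below), a list of three; "fingers": the opening, from -1 (shut) to 1 (fully open). In form: [{"translation": [x, y, z], "twist": [rx, ry, rz], "fingers": fingers}, ...]. A call has 1 to 5 rows; each row is the pose to reach, as a shift and turn from the pose commanded when the call began, along the tool's axes at that moment; what a row does not reach only later rows make up. The controller multiplies each number of a shift by 75 cm and each number of a turn by 60 degrees. A row lasts 1/8 s, in which the tool goes at most 62.5 mm and 10.7 degrees, less where a joint would pass 70% of its speed; a pose out of reach is approached as far as the arm can. A call with a number of a shift or a turn outside -1 to 1 is refused whole. A call with a gripper value outside its range is refused whole. The fingers move at their own pace and stop on an object; "grip_force" is the grip in N (left out, the last holds). Time passes only in rows, so rows that repeat a pose let the fingers close. It gives the time, the measured TCP pose, the force, the opening and the grip force at its end, in the units of the state.
- get_state(): the state, without advancing time (a new reading comes with each control period).
- read_camera(name): name is "side" or "top" or "wrist"; returns a dict with "pixels" (420x560x3 uint8, red, green, blue), "K" (3x3 intrinsics, pixels), "R" (3x3) and "t" (3): a world point X has camera coordinates R X + t; the wrist camera has in their place "T_tool_cam" (4x4, takes a point from camera to tool coordinates, whose origin is the TCP and whose axes are the flange's). Camera axes: x right, y down, z forward; pixel columns grow to the right and rows downward; lengths in m; the calibration is good to about 2 mm. The wrist camera is an equidistant fisheye: a pixel r from the principal point sees the ray r / f radians off the axis. A picture is of the moment at which its call begins: read the wrist's pose just before it. There is no depth.
- sign_off(): hands the job in; it is judged then, once.
Trained networks look in a picture, given as the dict that the camera call returned (one of the last four; its "shot" number tells which), for a name from the list of things; names that differ only in an ending like _2 or _b are one class to them, and where a whole thing is asked for, a point or a joint stands for the part that bears it (a point fixed in the world has none). Each returns a list of dicts, best first, with "conf" (0 to 1); they miss things now and then, are a little off and sometimes report something else, mostly with a low value. They report only what shows in the picture. A call takes as long as a camera call.
- recognise(picture, query): "point" ([row, column] in pixels, amid what is visible of it).
The state is a dict: "time": time; "qpos": joint angles; "dq": joint speeds; "joint_efforts": joint torques, N m; "eef_pos": TCP position; "tcp_rot": TCP orientation; "contact_force": force on the tool from outside, world axes, zero at the start; "wrist_torque": the same for the moment, N m; "opening": opening from 0.0 (shut) to 1.0 (fully open); "finger_force": force on a finger pad.
Only numpy, scipy, OpenCV 4.12 (cv2) and the standard library are available. Lean on these libraries where they do the work, as an engineer would, in place of code of your own. Each camera call takes 0.05 s, during which the arm holds its last target. There are 200 camera calls.

## Task

Park the blue pencil tin on the sloping drawing board so that it cannot roll off. First lay the orange rubber chock flat on the middle of the board's dark strip with its sloping face uphill and let go of it; then lay the tin across the board on the uphill side, centred, keep hold of it until it leans against the chock, and only then let it go so that it stays put. Leave the earbud case, the mouse and the card case where they are.

Things in the scene. Friction and masses are not known exactly. Their poses are not given: they have to be found in the camera images.
- board_pad (a point): Point on the sloping top face of the board: middle of its dark strip (painted flat, 70 mm along the slope, crossed by a thin white line at the middle). x uphill along the face (away from the robot), y across to the left, z out of the face. Wooden board 286 mm wide, 270 along the slope, 12 thick; this point is 135 mm up from the hinged lower edge, which has a lip 8 mm high.
- board (a joint): Slope of the board in rad, 0 = flat, 0.4 to 0.54 at the start; clamped, it does not give.
- stand: Low dark steel frame that carries the board, fixed to the desk. Origin on the desk under the middle of the board's hinged lower edge (hinge 20 mm above the desk); x away from the robot, y left. Two thin steel arcs and black clamp knobs stand beside the board, out to 168 mm from its middle line.
- chock: Orange weighted rubber chock, 0.18 kg, grippy, standing flat on the desk; 46 mm long (x), 40 wide (y), 24 high. Origin at the centre of its underside, z up. The +x face slopes 50 degrees from the ground, from its foot at x = +23 mm to the flat top at x = +3 mm; the back is upright. Grip it by the sides 40 mm apart.
- chock_foot (a point): Foot of the chock's sloping face: 23 mm along the chock's +x from its origin, on the underside.
- tin: Blue cylindrical pencil tin, steel end caps, 52 mm diameter, 156 long, 0.15 to 0.25 kg, lying on the desk, free to roll. Origin at its very centre, y along its length. Resting on the board against the chock's sloping face, its centre is 35 mm uphill of the chock's origin. Gripped some 50 mm from its middle, the fingers pass beside the chock.
- earbud_case: Grey earbud case, 23 x 60 x 45 mm, standing to the right of the board; leave it.
- mouse: Black computer mouse, 125 x 68 x 42 mm, at the left; leave it.
- card_case: Small blue and grey card case, 42 x 58 x 11 mm, at the right in front of the computer tower; leave it.

How it is judged:
On the way, in this order (a step that is already met when the one before it is completed fails the run):
1. the chock lies flat on the dark strip, sloping face uphill, and has been let go (x of chock in the frame of board_pad between -0.02 and 0.02 m and y of chock in the frame of board_pad between -0.02 and 0.02 m and z of chock in the frame of board_pad between -0.004 and 0.005 m and x of chock_foot in the frame of board_pad above 0 m and angle between the z axis of chock and the z axis of board_pad, either way round below 0.08 rad and angle between the y axis of chock and the y axis of board_pad, either way round below 0.17 rad and contact force between the fingers and chock below 0.05 N and linear speed of chock below 0.02 m/s), for 0.2 s.
2. the tin, still held by the fingers, leans against the chock (contact force between tin and chock above 0.15 N and contact force between the fingers and tin above 0.3 N), for 0.1 s.
At the end, for the whole second after the job is handed in: The chock lies flat on the board within 20 mm of the middle of the dark strip both ways, turned less than 10 degrees, sloping face uphill; the tin lies on the board uphill of it, touching both, within 30 mm of the board's middle line and less than 8.5 degrees askew; both are let go and at rest (x of chock in the frame of board_pad between -0.02 and 0.02 m and y of chock in the frame of board_pad between -0.02 and 0.02 m and z of chock in the frame of board_pad between -0.004 and 0.005 m and x of chock_foot in the frame of board_pad above 0 m and angle between the z axis of chock and the z axis of board_pad, either way round below 0.08 rad and angle between the y axis of chock and the y axis of board_pad, either way round below 0.17 rad and z of tin in the frame of board_pad between 0.02 and 0.032 m and y of tin in the frame of board_pad between -0.03 and 0.03 m and angle between the y axis of tin and the y axis of board_pad, either way round below 0.15 rad and contact force between tin and chock above 0.1 N and contact force between tin and stand above 0.1 N and x of tin in the frame of chock_foot above 0 m and linear speed of each of tin, chock below 0.02 m/s).
It fails at once if the tin rolls freely on the board, untouched by the fingers, faster than 0.2 m/s (contact force between tin and stand above 0.02 N and contact force between the fingers and tin below 0.02 N and linear speed of tin above 0.2 m/s).
It fails at once if the earbud case, the mouse or the card case is moved more than 30 mm (distance of any of earbud_case, mouse, card_case from where it was at the start of the episode above 0.03 m).
It also fails if it takes over 69 s, if anything falls off the work surface, if the arm or the gripper's body presses on something with over 40 N, if the wrist force passes 120 N, or if a joint passes its speed limit or range.

## Working session

There is one attempt and no reset: what is moved stays moved. The work goes in short steps, Python scripts to look and compute and a tool call to move; the robot and the scene stay as the last step left them, time stands still between calls to the robot, and variables do not carry over. Pictures are saved under pics/ and viewed, at most 10 in all, crops included, and the job is handed in when it is done.

Besides the shell and the picture viewer there is one more tool, called after "Emit:" by a JSON object that holds its "op" and its "data". arm_command: Moves the arm, as the interface text tells. Shifts and turns lie within -1 to 1; 1 stands for 75 cm of shift or 60 degrees of turn. Its arguments: {"type":"object","properties":{"steps":{"type":"array"},"grip_force":{"type":"number"}},"required":["steps"]}

```bash
ls; mkdir -p pics; python3 - <<'E'
from plant import *
import cv2,numpy as np
s=get_state();print(s)
ims=[]
for n in ["side","top"]:
    p=read_camera(n); cv2.imwrite(f"pics/{n}0.png",p["pixels"][:,:,::-1])
    print(n,p["K"].tolist(),np.round(p["R"],4).tolist(),np.round(p["t"],4).tolist())
    for q in ["chock","tin","board_pad","board","stand","chock_foot","earbud_case","mouse","card_case"]:
        try: print(q,[(np.round(d["point"],1).tolist(),round(d["conf"],2)) for d in recognise(p,q)][:3])
        except Exception as e: print(q,e)
p=read_camera("wrist");print(p["K"],p["T_tool_cam"])
E
```

```text
pics
{'time': 0.0, 'qpos': array([ 1.08700637e+00,  2.87216392e-01,  1.57817810e+00, -6.97207282e-06,
        1.27859507e+00, -1.49993234e-01]), 'dq': array([-1.12846857e-03,  9.03788774e-04,  5.30523276e-05, -1.43031514e-03,
       -1.44654942e-03, -5.93103303e-04]), 'joint_efforts': array([-2.23392303e-04, -4.06006908e+01, -2.92616147e+01, -1.64031567e-04,
        6.00930594e-03,  3.34607904e-06]), 'eef_pos': array([0.22081224, 0.63716601, 0.22991276]), 'tcp_rot': array([ 1.66123498e-01,  9.86104227e-01, -1.13982213e-03, -3.70284962e-04]), 'contact_force': array([ 0.38095142,  0.60714032, -0.1692822 ]), 'wrist_torque': array([0.05969808, 0.04266806, 0.04277934]), 'finger_force': 0.0, 'opening': 1.0039705714882694}
side [[461.92884441356813, 0.0, 277.24334521670465], [0.0, 461.92884441356813, 203.03560334784282], [0.0, 0.0, 1.0]] [[0.9654, -0.2606, -0.0058], [-0.1449, -0.518, -0.843], [0.2167, 0.8147, -0.5379]] [-0.4789, 0.1787, 1.2472]
chock [([181.9, 238.8], 0.44)]
tin [([319.9, 279.2], 0.94), ([212.8, 313.5], 0.39)]
board_pad [([214.8, 315.7], 0.63)]
board [([213.7, 311.3], 0.72)
[... 526 characters left out ...]
, 299.1], 0.15)]
stand [([189.2, 299.1], 0.62)]
chock_foot [([233.3, 191.5], 0.49), ([187.5, 298.0], 0.45)]
earbud_case [([199.4, 389.0], 0.5), ([203.8, 427.2], 0.4), ([190.2, 300.3], 0.21)]
mouse [([232.2, 129.3], 0.67), ([234.7, 192.9], 0.55)]
card_case [([232.8, 128.1], 0.68), ([203.6, 429.6], 0.49)]
[[325.1922621    0.         284.19151869]
 [  0.         325.1922621  201.63463206]
 [  0.           0.           1.        ]] [[-1.90851592e-04 -9.51334153e-01 -3.08161147e-01  7.97397960e-02]
 [ 9.99999899e-01 -3.06810907e-04  3.27841854e-04 -2.03046685e-04]
 [-4.06434353e-04 -3.08161053e-01  9.51334116e-01 -1.42087531e-01]
 [ 0.00000000e+00  0.00000000e+00  0.00000000e+00  1.00000000e+00]]
```

View pics/side0.png

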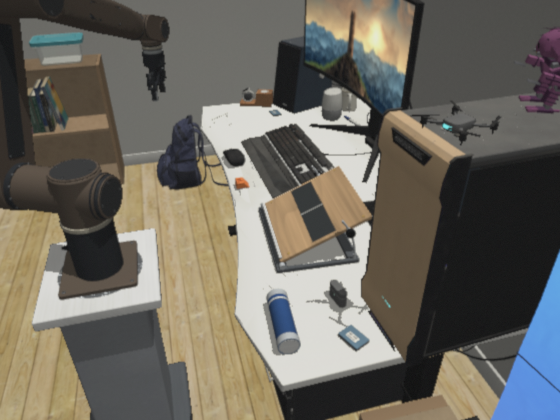

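View pics/top0.png

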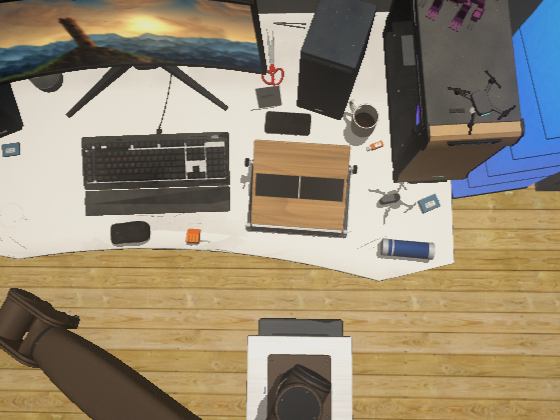

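Side: chock at about (183,241), tin (320,283), strip middle (214,314). Top: chock (236,193), tin (249,407), white line of the strip at (187,299); the networks' chock, tin and board hits agree.

```bash
cat > h.py <<'E'
from plant import *
import cv2,numpy as np
from scipy.optimize import least_squares
from scipy.spatial.transform import Rotation as Ro
def ray(p,uv,st=None):
    """world origin and directions for pixels uv (col,row)"""
    uv=np.atleast_2d(uv).astype(float);K=p["K"]
    m=np.c_[(uv[:,0]-K[0,2])/K[0,0],(uv[:,1]-K[1,2])/K[1,1]]
    if "R" in p:
        d=np.c_[m,np.ones(len(m))]@p["R"];o=-p["R"].T@p["t"]
    else:
        r=np.linalg.norm(m,axis=1)+1e-12;d=np.c_[m*(np.sin(r)/r)[:,None],np.cos(r)]
        T=p["T_tool_cam"];Rw=Ro.from_quat(st["tcp_rot"]).as_matrix()
        d=d@T[:3,:3].T@Rw.T;o=Rw@T[:3,3]+st["eef_pos"]
    return o,d/np.linalg.norm(d,axis=1)[:,None]
def proj(p,X,st=None):
    X=np.atleast_2d(X);K=p["K"]
    if "R" in p: c=X@p["R"].T+p["t"];m=c[:,:2]/c[:,2:]
    else:
        T=p["T_tool_cam"];Rw=Ro.from_quat(st["tcp_rot"]).as_matrix()
        c=((X-st["eef_pos"])@Rw-T[:3,3])@T[:3,:3]
        r=np.linalg.norm(c[:,:2],axis=1)+1e-12;m=c[:,:2]/r[:,None]*np.arctan2(r,c[:,2])[:,None]
    return m*[K[0,0],K[1,1]]+[K[0,2],K[1,2]]
def tri(rays):
    A=np.zeros((3,3));b=np.zeros(3)
    for o,d in rays:
        P=np.eye(3)-np.outer(d[0],d[0]);A+=P;b+=P@o
    x=np.linalg.solve(A,b)
    return x,[float(np.linalg.norm((np.eye(3)-np.outer(d[0],d[0]))@(x-o))) for o,d in rays]
def onz(r,z):
    o,d=r;return o+d*((z-o[2])/d[:,2])[:,None]
def look(n):
    st=get_state();return st,read_camera(n)
def blob(img,lo,hi,box=None):
    """largest hsv blob -> (area, centroid, minAreaRect)"""
    h=cv2.cvtColor(img,cv2.COLOR_RGB2HSV);m=cv2.inRange(h,np.array(lo),np.array(hi))
    if box: k=np.zeros_like(m);k[box[1]:box[3],box[0]:box[2]]=1;m=m*k
    c=max(cv2.findContours(m,0,1)[0],key=cv2.contourArea);M=cv2.moments(c)
    return M["m00"],np.array([M["m10"],M["m01"]])/M["m00"],cv2.minAreaRect(c),c
def move(dst,quat=None,st=None):
    """numbers for arm_command to world TCP dst / quat"""
    st=st or get_state();R0=Ro.from_quat(st["tcp_rot"])
    t=R0.inv().apply(np.array(dst)-st["eef_pos"])/.75
    w=(R0.inv()*Ro.from_quat(quat)).as_rotvec()/np.deg2rad(60) if quat is not None else np.zeros(3)
    return np.round(t,3),np.round(w,3)
E
python3 - <<'E'
from h import *
P={n:read_camera(n) for n in("side","top")}
bb={}
for nm,lo,hi,bx in [("chock",(5,150,120),(18,255,255),{"side":(225,170,255,195),"top":(180,225,215,248)}),("tin",(105,90,40),(125,255,255),{"side":(262,280,305,360),"top":(375,230,440,268)})]:
    R=[]
    for n in P:
        a,c,r,_=blob(P[n]["pixels"],lo,hi,bx[n]);R.append(ray(P[n],c));print(nm,n,a,c,r)
    print(tri(R),onz(R[1],.02))
R=[ray(P["top"],[299,187.5]),ray(P["side"],[315,214])];print("pad",tri(R))
a=cv2.resize(P["top"]["pixels"][130:245,240:360],None,fx=5,fy=5,interpolation=2)
cv2.imwrite("pics/tb.png",a[:,:,::-1])
a=cv2.resize(P["side"]["pixels"][160:275,250:380],None,fx=5,fy=5,interpolation=2)
cv2.imwrite("pics/sb.png",a[:,:,::-1])
print([move(d) for d in ([.43,.25,.3],)])
E
```

```text
chock side 71.0 [240.87558685 182.81455399] ((241.29730224609375, 182.28378295898438), (9.206343650817871, 10.685934066772461), 80.53767395019531)
chock top 138.5 [193.01083032 235.07821901] ((192.5, 235.0), (12.0, 13.0), 90.0)
(array([0.45637505, 0.33514315, 0.01157408]), [0.0012602391667425818, 0.0012602391667425592]) [[0.45676582 0.33327302 0.02      ]]
tin side 609.5 [281.23188406 316.44161881] ((281.0699768066406, 316.6658020019531), (36.74883270263672, 20.155868530273438), 75.25643920898438)
tin top 397.5 [411.321174   247.76436059] ((411.28692626953125, 247.84429931640625), (34.041439056396484, 13.218217849731445), 5.19442892074585)
(array([ 0.41665637, -0.33815198,  0.04661245]), [0.002240316980001454, 0.0022403169800014194]) [[ 0.4210427  -0.34384816  0.02      ]]
pad (array([6.04704217e-01, 1.08218242e-04, 6.91352514e-02]), [0.005249835397214668, 0.005249835397214878])
[(array([-0.433, -0.397, -0.092]), array([0., 0., 0.]))]
```

View pics/tb.png

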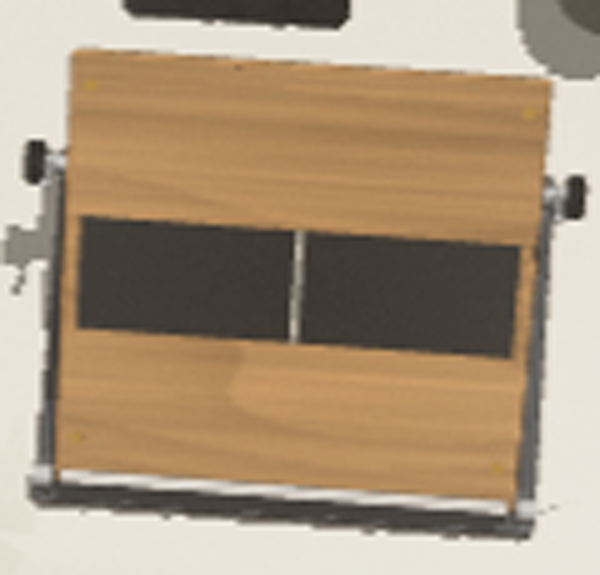

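View pics/sb.png

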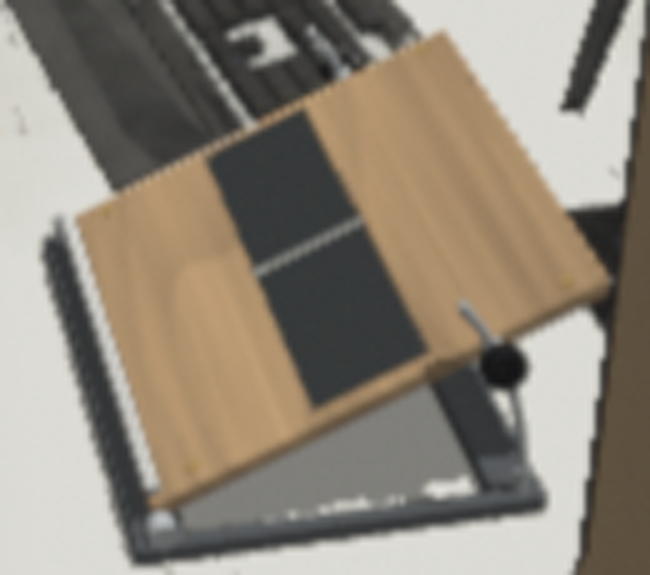

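The crops show the strip's corners and white line sharply: top line from (231,300) to (342,295) in crop (row, col), side line from (273,256) to (220,362). I'll fit the board pose from these and move the wrist camera over the chock.

```bash
cat > fit.py <<'E'
from h import *
P={n:read_camera(n) for n in("side","top")}
T=[(80,216),(520,245),(512,357),(76,328),(300,231),(295,342),(72,50),(552,80)]
S=[(305,110),(427,355),(315,408),(208,157),(362,220),(256,273),(445,33),(610,280)]
T=(np.array(T)+.5)/5-.5+[240,130];S=(np.array(S)+.5)/5-.5+[250,160]
def pts(w):return np.array([[.035,w,0],[.035,-w,0],[-.035,-w,0],[-.035,w,0],[.035,0,0],[-.035,0,0],[.135,.143,0],[.135,-.143,0]])
def f(q,full=0):
    R=Ro.from_euler("ZY",[q[3],-q[4]]);X=R.apply(pts(q[5]))+q[:3]
    return np.r_[(proj(P["top"],X)-T).ravel(),(proj(P["side"],X)-S).ravel()]
r=least_squares(f,[.605,0,.07,0,.47,.13]);q=r.x
print(np.round(q,4),"rms px",np.sqrt(np.mean(r.fun**2)));print(np.round(r.fun.reshape(-1,8,2)[:,:,:],1).tolist())
R=Ro.from_euler("ZY",[q[3],-q[4]]);print("hinge edge",q[:3]+R.apply([-.135,0,0]))
E
python3 fit.py
```

```text
[ 0.5981  0.0015  0.0875 -0.0695  0.4124  0.1324] rms px 0.3820876479486377
[[[0.3, -0.3], [0.1, -0.1], [-0.3, 0.1], [0.1, -0.2], [0.0, -0.3], [-0.5, 0.0], [-0.2, -0.4], [0.3, -0.1]], [[-0.1, -0.3], [0.8, -0.3], [-0.7, 0.5], [-0.9, 0.2], [0.1, 0.2], [-0.6, 0.2], [-0.1, -0.7], [0.2, 0.4]]]
hinge edge [0.47472887 0.01013492 0.033355  ]
```

Emit:
{"op": "arm_command", "data": {"steps": [{"translation": [-0.43, -0.28, 0.04], "twist": [0, 0, 0], "fingers": 1}, {"translation": [-0.43, -0.28, 0.04], "twist": [0, 0, 0], "fingers": 1}, {"translation": [-0.43, -0.28, 0.04], "twist": [0, 0, 0], "fingers": 1}, {"translation": [-0.43, -0.28, 0.04], "twist": [0, 0, 0], "fingers": 1}, {"translation": [-0.43, -0.28, 0.04], "twist": [0, 0, 0], "fingers": 1}]}}

```text
time: 1.88
eef_pos: [0.4131, 0.39, 0.2073]
tcp_rot: [0.166, 0.986, 0.0, 0.0]
contact_force: [0.6, 0.1, -0.0]
opening: 1.001
finger_force: 0.0
```

```bash
cat > ch.py <<'E'
from h import *
import sys
st,p=look("wrist")
a,c,r,k=blob(p["pixels"],(3,130,90),(20,255,255))
print(a,c,r);o=onz(ray(p,c,st),.012);print("z12",o)
print("rec",[(d["point"],d["conf"]) for d in recognise(p,"chock")])
np.save(sys.argv[1],np.r_[np.array(ray(p,c,st)[0]),ray(p,c,st)[1][0]])
cv2.imwrite("pics/"+sys.argv[1]+".png",p["pixels"][:,:,::-1])
np.savez(sys.argv[1]+"_p.npz",img=p["pixels"],pos=st["eef_pos"],rot=st["tcp_rot"])
E
python3 ch.py w1
```

```text
1163.5 [249.74144105 222.42329179] ((249.6792755126953, 221.8773651123047), (36.40054702758789, 38.73567581176758), 74.05460357666016)
z12 [[0.45162967 0.33588579 0.012     ]]
rec [([222.7, 246.5], 0.66), ([316.4, 72.6], 0.17)]
```

Emit:
{"op": "arm_command", "data": {"steps": [{"translation": [-0.07, -0.05, 0.08], "twist": [0, 0, 0], "fingers": 1}, {"translation": [-0.07, -0.05, 0.08], "twist": [0, 0, 0], "fingers": 1}, {"translation": [-0.07, -0.05, 0.08], "twist": [0, 0, 0], "fingers": 1}]}}

```text
time: 2.35
eef_pos: [0.4487, 0.3383, 0.1455]
tcp_rot: [0.167, 0.986, -0.001, -0.002]
contact_force: [-0.1, -0.3, 0.7]
opening: 1.002
finger_force: 0.0
```

```bash
python3 ch.py w2; python3 - <<'E'
from h import *
a=np.load("w1.npy");b=np.load("w2.npy");print(tri([(a[:3],a[None,3:]),(b[:3],b[None,3:])]))
im=cv2.imread("pics/w2.png");im=im
A,c,r,k=blob(im[:,:,::-1].copy(),(3,130,90),(20,255,255))
x,y=c.astype(int);x0,y0=max(0,x-70),max(0,y-55);print("off",x0,y0)
cv2.imwrite("pics/w2c.png",cv2.resize(im[y0:y0+110,x0:x0+140],None,fx=5,fy=5,interpolation=2))
E
```

```text
1700.5 [283.91384887 198.94746643] ((283.6814880371094, 199.38079833984375), (40.02850341796875, 45.934349060058594), 72.6459732055664)
z12 [[0.45467459 0.33555183 0.012     ]]
rec [([194.7, 279.3], 0.9)]
(array([0.45571985, 0.33430986, 0.00388857]), [0.0013479971633683265, 0.0013479971633682897])
off 213 143
```

View pics/w2c.png

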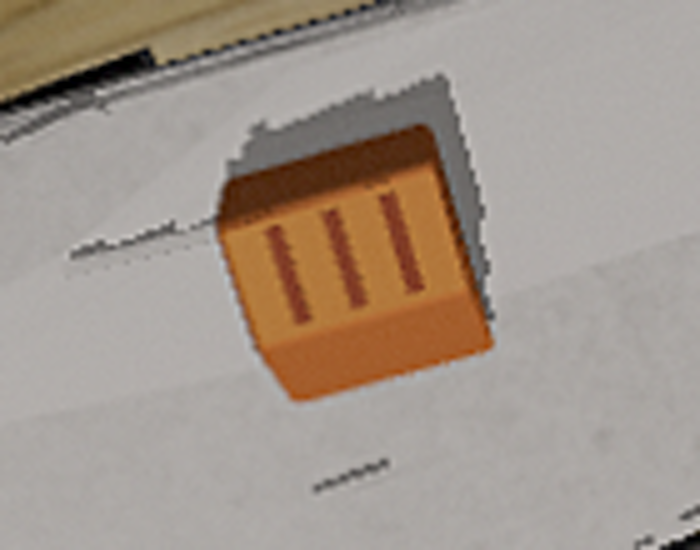

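The crop shows the chock with top ridges in the middle, a dark face on the robot side (upper) and a bright face on the far side (lower). I'll test both directions by fitting the model's corners.

```bash
python3 - <<'E'
from h import *
p=read_camera("wrist");st=get_state()
d=np.load("w2_p.npz");st=dict(eef_pos=d["pos"],tcp_rot=d["rot"])
C=[(225,180),(430,127),(222,222),(438,163),(258,350),(468,293),(298,402),(493,347)]
C=(np.array(C)+.5)/5-.5+[213,143]
# chain along image top->bottom, left->right
m1=[(-23,0),(-23,24),(3,24),(23,0)]   # slope far side (image lower)
m2=[(23,0),(3,24),(-23,24),(-23,0)]
for nm,m in(("slope far",m1),("slope near",m2)):
    s=1 if m is m1 else -1
    for fr in(0,1):
        def f(q):
            X=np.array([[x,y,z] for x,z in m for y in(20*s,-20*s)])/1000
            X=Ro.from_euler("z",q[2]).apply(X)+[q[0],q[1],q[3] if fr else 0]
            return (proj(p,X,st)-C).ravel()
        best=min((least_squares(f,[.455,.334,y,0]) for y in np.arange(-3,3,.7)),key=lambda r:r.cost)
        print(nm,fr,np.round(best.x,4),np.sqrt(np.mean(best.fun**2)),np.round(best.fun,1))
E
```

```text
slope far 0 [0.447  0.3376 2.834  0.    ] 28.390259183332482 [  5.2  32.4   6.7  41.9   4.   33.2   6.8  43.8  -4.8 -21.2   0.6 -11.
 -11.8 -60.2  -6.4 -50.4]
slope far 1 [ 1.184   0.0683 -3.4783 -2.6418] 20.102876999130874 [ 23.7  17.6 -13.1  28.2  24.3   9.9 -14.7  21.7  17.1 -18.3 -20.7  -6.9
   9.1 -31.5 -25.7 -20.5]
slope near 0 [ 0.4573  0.335  -0.1886  0.    ] 27.33284516082409 [  9.5  45.   10.2  49.9   4.9  25.6   7.7  31.   -7.4 -28.9  -2.2 -24.3
 -13.2 -45.9  -8.7 -41.2]
slope near 1 [ 1.0531  0.1173 -0.1791 -2.138 ] 20.06723600237878 [ 23.8  19.5 -12.1  29.3  24.    9.6 -14.1  20.6  16.3 -19.2 -20.6  -8.6
   8.3 -30.5 -25.6 -20.3]
```

```bash
python3 - <<'E'
from h import *
p=read_camera("wrist")
d=np.load("w2_p.npz");st=dict(eef_pos=d["pos"],tcp_rot=d["rot"])
C=[(225,180),(430,127),(222,222),(438,163),(258,350),(468,293),(298,402),(493,347)]
C=(np.array(C)+.5)/5-.5+[213,143]
m1=[(-23,0),(-23,24),(3,24),(23,0)];m2=m1[::-1]
for nm,m,s in(("slope far",m1,-1),("slope near",m2,1)):
    for fr in(0,1):
        def f(q):
            X=np.array([[x,y,z] for x,z in m for y in(20*s,-20*s)])/1000
            X=Ro.from_euler("z",q[2]).apply(X)+[q[0],q[1],q[3] if fr else 0]
            return (proj(p,X,st)-C).ravel()
        best=min((least_squares(f,[.455,.334,y,0]) for y in np.arange(-3,3,.7)),key=lambda r:r.cost)
        print(nm,fr,np.round(best.x,4),np.sqrt(np.mean(best.fun**2)),np.round(best.fun,1))
s=get_state();print(Ro.from_quat(s["tcp_rot"]).as_matrix().round(3),s["qpos"].round(3))
E
```

```text
slope far 0 [ 0.4562  0.336  -0.0599  0.    ] 1.2510426627651483 [-0.6  0.4  0.8 -0.7 -2.3 -1.2  0.4 -2.1 -0.6  1.2  2.3  0.6 -0.9  1.2
  0.8  1.4]
slope far 1 [ 0.4603  0.3345 -0.0597 -0.0149] 0.6347731985464549 [ 0.7  1.1 -0.   0.5 -0.8 -0.8 -0.5 -1.   0.5  0.1  1.   0.1 -0.3 -0.3
 -0.6  0.4]
slope near 0 [ 0.4456  0.3366 -3.2037  0.    ] 7.409397551293388 [ -4.  -10.7  -2.3 -11.9   0.9   8.9   3.3   8.4   2.5  10.8   4.9  10.6
  -4.2  -9.   -2.1  -8.9]
slope near 1 [ 0.4586  0.3319 -3.2052 -0.0471] 6.665757424650144 [  0.3  -7.   -4.1  -6.5   4.8   8.6   0.3  10.    4.9   6.4   0.8   7.9
  -2.1 -11.8  -5.6 -10.1]
[[-0.945  0.326  0.002]
 [ 0.326  0.945  0.002]
 [-0.002  0.002 -1.   ]] [ 0.468  0.125  1.924  0.     1.09  -0.771]
```

Slope faces away from the robot (fit 1.2 px versus 7.4 px), with chock yaw about -0.06, almost the board's own -0.07. I'll align above it.

```bash
cat >> h.py <<'E'
PAD=np.array([.5981,.0015,.0875]);PY,PS=-.0695,.4124
RP=Ro.from_euler("ZY",[PY,-PS])
FLIP=Ro.from_matrix([[-1,0,0],[0,1,0],[0,0,-1]])
def qd(yaw): return (Ro.from_euler("z",yaw)*FLIP).as_quat()
QB=(RP*FLIP).as_quat()
E
python3 -c "
from h import *
print(move([.4525,.336,.09],qd(-.065)))"
```

```text
(array([-0.005, -0.005,  0.078]), array([ 0.002,  0.002, -0.255]))
```

Emit:
{"op": "arm_command", "data": {"steps": [{"translation": [-0.005, -0.005, 0.078], "twist": [0.002, 0.002, -0.255], "fingers": 1}, {"translation": [-0.005, -0.005, 0.078], "twist": [0.002, 0.002, -0.255], "fingers": 1}, {"translation": [-0.005, -0.005, 0.078], "twist": [0.002, 0.002, -0.255], "fingers": 1}]}}

```text
time: 2.92
eef_pos: [0.4517, 0.3353, 0.0891]
tcp_rot: [0.033, 0.999, -0.001, -0.001]
contact_force: [0.2, -0.2, -0.1]
opening: 1.0
finger_force: 0.0
```

```bash
python3 - <<'E'
from h import *
st,p=look("wrist");print(st["eef_pos"])
X=Ro.from_euler("z",-.06).apply(np.array([[x,y,z] for x,z in [(-23,0),(-23,24),(3,24),(23,0)] for y in(20,-20)])/1000)+[.4565,.336,0]
uv=proj(p,X,st);im=p["pixels"][:,:,::-1].copy()
x0,y0=uv.mean(0).astype(int)-[80,60];x0,y0=max(x0,0),max(y0,0)
c=cv2.resize(im[y0:y0+120,x0:x0+160],None,fx=4,fy=4,interpolation=2)
for u in uv: cv2.circle(c,tuple(((u-[x0,y0]+.5)*4).astype(int)),3,(255,0,0),-1)
cv2.imwrite("pics/w3.png",c)
print(move([.4525,.336,.004],qd(-.065)))
E
```

```text
[0.45166346 0.33528219 0.08914955]
(array([-0.   ,  0.001,  0.115]), array([-0.   , -0.   , -0.002]))
```

View pics/w3.png

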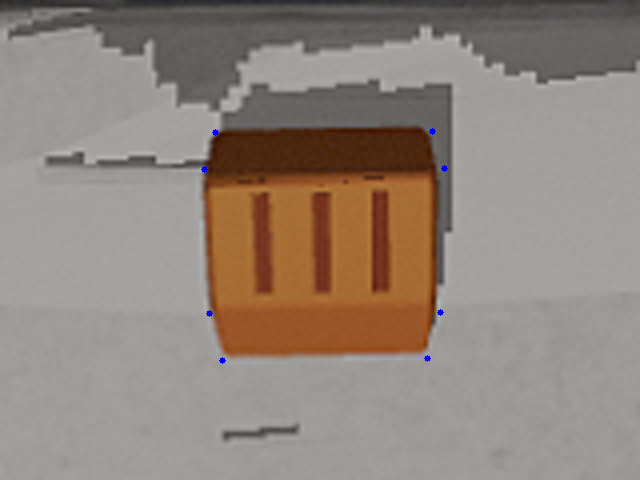

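The overlay matches the chock to about 1 px (foot at crop rows 355, sides at cols 207 and 437). Descend and grip.

Emit:
{"op": "arm_command", "data": {"steps": [{"translation": [0, 0, 0.08], "twist": [0, 0, 0], "fingers": 1}, {"translation": [0, 0, 0.112], "twist": [0, 0, 0], "fingers": 1}, {"translation": [0, 0, 0.113], "twist": [0, 0, 0], "fingers": 1}, {"translation": [0, 0, 0.113], "twist": [0, 0, 0], "fingers": -1}, {"translation": [0, 0, 0.113], "twist": [0, 0, 0], "fingers": -1}], "grip_force": 40}}

```text
time: 3.6
eef_pos: [0.4531, 0.335, 0.0061]
tcp_rot: [0.033, 0.999, 0.0, 0.001]
contact_force: [-0.4, 0.5, -0.4]
opening: 0.606
finger_force: 0.0
```

Emit:
{"op": "arm_command", "data": {"steps": [{"translation": [0, 0, 0], "twist": [0, 0, 0], "fingers": -1}, {"translation": [0, 0, 0], "twist": [0, 0, 0], "fingers": -1}, {"translation": [0, 0, 0], "twist": [0, 0, 0], "fingers": -1}, {"translation": [0, 0, 0], "twist": [0, 0, 0], "fingers": -1}]}}

```text
time: 4.1
eef_pos: [0.4532, 0.3356, 0.0062]
tcp_rot: [0.034, 0.999, 0.001, 0.001]
contact_force: [-1.1, 3.2, 5.7]
opening: 0.455
finger_force: 42.2
```

Emit:
{"op": "arm_command", "data": {"steps": [{"translation": [0, 0, -0.05], "twist": [0, 0, 0], "fingers": -1}, {"translation": [0, 0, -0.13], "twist": [0, 0, 0], "fingers": -1}, {"translation": [0, 0, -0.21], "twist": [0, 0, 0], "fingers": -1}, {"translation": [0, 0, -0.27], "twist": [0, 0, 0], "fingers": -1}, {"translation": [0, 0, -0.27], "twist": [0, 0, 0], "fingers": -1}]}}

```text
time: 4.72
eef_pos: [0.4542, 0.3353, 0.2113]
tcp_rot: [0.033, 0.999, 0.001, 0.003]
contact_force: [0.2, 0.5, -1.6]
opening: 0.454
finger_force: 41.4
```

```bash
python3 - <<'E'
from h import *
s=get_state();print(s["eef_pos"],s["opening"],s["finger_force"],s["contact_force"])
print(move(PAD+RP.apply([-.004,0,.09]),QB))
E
```

```text
[0.45423221 0.3352732  0.21131319] 0.4541771337494335 41.412655944004655 [ 0.2472903   0.45541145 -1.57051289]
(array([-0.168, -0.431,  0.057]), array([ 0.003, -0.388,  0.002]))
```

Emit:
{"op": "arm_command", "data": {"steps": [{"translation": [-0.05, -0.08, 0], "twist": [0, -0.1, 0], "fingers": -1}, {"translation": [-0.1, -0.17, 0], "twist": [0, -0.2, 0], "fingers": -1}, {"translation": [-0.14, -0.26, 0], "twist": [0, -0.3, 0], "fingers": -1}, {"translation": [-0.168, -0.35, 0.03], "twist": [0, -0.388, 0], "fingers": -1}, {"translation": [-0.168, -0.431, 0.057], "twist": [0.003, -0.388, 0.002], "fingers": -1}]}}

```text
time: 5.35
eef_pos: [0.5504, 0.0445, 0.1725]
tcp_rot: [0.033, 0.98, -0.009, 0.198]
contact_force: [1.2, 0.3, -1.5]
opening: 0.453
finger_force: 41.5
```

```bash
python3 - <<'E'
from h import *
s=get_state();print(s["eef_pos"],s["opening"],s["finger_force"],s["contact_force"])
print(RP.inv().apply(s["eef_pos"]-PAD))
print(move(PAD+RP.apply([-.004,0,.012]),QB))
E
```

```text
[0.55037146 0.04448909 0.17250384] 0.4528622221920106 41.47162815090269 [ 1.18118089  0.32228314 -1.53319317]
[-0.01228621  0.03957084  0.09815765]
(array([-0.012, -0.052,  0.115]), array([-0.004, -0.012,  0.002]))
```

Emit:
{"op": "arm_command", "data": {"steps": [{"translation": [-0.012, -0.052, 0.02], "twist": [-0.004, -0.012, 0.002], "fingers": -1}, {"translation": [-0.012, -0.052, 0.07], "twist": [-0.004, -0.012, 0.002], "fingers": -1}, {"translation": [-0.012, -0.052, 0.1], "twist": [-0.004, -0.012, 0.002], "fingers": -1}, {"translation": [-0.012, -0.052, 0.107], "twist": [-0.004, -0.012, 0.002], "fingers": -1}, {"translation": [-0.012, -0.052, 0.107], "twist": [-0.004, -0.012, 0.002], "fingers": -1}]}}

```text
time: 5.98
eef_pos: [0.5887, 0.0043, 0.1045]
tcp_rot: [0.034, 0.978, -0.007, 0.205]
contact_force: [0.5, 0.7, -1.4]
opening: 0.455
finger_force: 41.5
```

```bash
python3 - <<'E'
from h import *
s,p=look("wrist");print(s["contact_force"],RP.inv().apply(s["eef_pos"]-PAD))
print(move(PAD+RP.apply([-.004,0,.006]),QB))
im=p["pixels"][:,:,::-1].copy()
for v in ([0,0,0],[.035,0,0],[-.035,0,0],[.035,.132,0],[.035,-.132,0],[-.035,.132,0],[-.035,-.132,0]):
    u=proj(p,PAD+RP.apply(v),s)[0];print(np.round(u,1));cv2.circle(im,tuple(u.round().astype(int)),2,(0,0,255),-1)
cv2.imwrite("pics/w4.png",im)
E
```

```text
[ 0.49548728  0.65103941 -1.43975601] [-0.00199889  0.00218135  0.01944307]
(array([ 0.004, -0.003,  0.019]), array([0.   , 0.003, 0.   ]))
[280.3 252.2]
[280.6 303.2]
[280.  191.5]
[474.5 291.4]
[ 88.9 291.1]
[497.7 192.9]
[ 65.3 193.3]
```

View pics/w4.png

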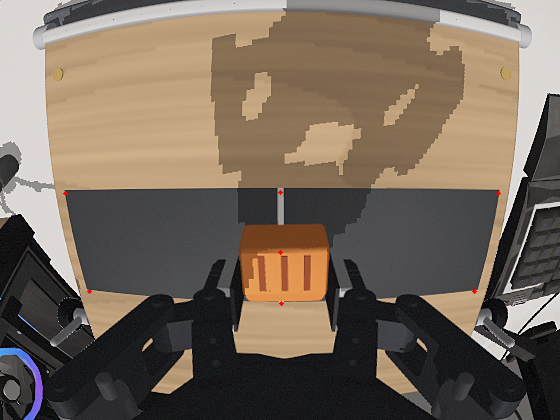

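The projected strip corners and line (e.g. (193,66), (193,498)) coincide with the picture and the chock sits central in the fingers at (262,284). Lower gently.

Emit:
{"op": "arm_command", "data": {"steps": [{"translation": [0.003, -0.003, 0.012], "twist": [0, 0, 0], "fingers": -1}, {"translation": [0.003, -0.003, 0.016], "twist": [0, 0, 0], "fingers": -1}, {"translation": [0.003, -0.003, 0.017], "twist": [0, 0, 0], "fingers": -1}, {"translation": [0.003, -0.003, 0.017], "twist": [0, 0, 0], "fingers": -1}]}}

```text
time: 6.52
eef_pos: [0.5928, 0.0016, 0.0936]
tcp_rot: [0.034, 0.978, -0.007, 0.207]
contact_force: [-1.2, 0.4, -1.9]
opening: 0.458
finger_force: 41.6
```

Emit:
{"op": "arm_command", "data": {"steps": [{"translation": [0, 0, 0.002], "twist": [0, 0, 0], "fingers": -1}, {"translation": [0, 0, 0.004], "twist": [0, 0, 0], "fingers": -1}, {"translation": [0, 0, 0.004], "twist": [0, 0, 0], "fingers": -1}, {"translation": [0, 0, 0.004], "twist": [0, 0, 0], "fingers": -1}]}}

```text
time: 7.02
eef_pos: [0.5934, 0.0016, 0.0926]
tcp_rot: [0.034, 0.978, -0.007, 0.206]
contact_force: [-14.9, -0.8, 14.9]
opening: 0.456
finger_force: 43.8
```

```bash
python3 - <<'E'
from h import *
s=get_state();print(s["contact_force"],RP.inv().apply(s["eef_pos"]-PAD),RP.inv().apply(s["contact_force"]))
E
```

```text
[-14.85469478  -0.78398355  14.92283545] [-0.00229274 -0.00024043  0.00651637] [-7.54535548 -1.81366126 19.58943207]
```

Contact at the expected height. Open.

Emit:
{"op": "arm_command", "data": {"steps": [{"translation": [0, 0, -0.001], "twist": [0, 0, 0], "fingers": 0.6}, {"translation": [0, 0, -0.001], "twist": [0, 0, 0], "fingers": 0.6}, {"translation": [0, 0, -0.001], "twist": [0, 0, 0], "fingers": 0.6}, {"translation": [0, 0, -0.001], "twist": [0, 0, 0], "fingers": 0.6}, {"translation": [0, 0, -0.001], "twist": [0, 0, 0], "fingers": 0.6}]}}

```text
time: 7.65
eef_pos: [0.5936, 0.0016, 0.0912]
tcp_rot: [0.034, 0.978, -0.007, 0.207]
contact_force: [0.1, -0.7, -0.8]
opening: 0.801
finger_force: 0.0
```

Emit:
{"op": "arm_command", "data": {"steps": [{"translation": [0, 0, -0.03], "twist": [0, 0, 0], "fingers": 1}, {"translation": [0, 0, -0.08], "twist": [0, 0, 0], "fingers": 1}, {"translation": [0, 0, -0.12], "twist": [0, 0, 0], "fingers": 1}, {"translation": [0, 0, -0.15], "twist": [0, 0, 0], "fingers": 1}, {"translation": [0, 0, -0.15], "twist": [0, 0, 0], "fingers": 1}]}}

```text
time: 8.28
eef_pos: [0.5491, 0.0045, 0.1965]
tcp_rot: [0.034, 0.977, -0.007, 0.209]
contact_force: [-1.2, 0.3, -0.5]
opening: 1.001
finger_force: 0.0
```

```bash
python3 - <<'E'
from h import *
s,p=look("wrist");print(s["eef_pos"],s["opening"])
C=np.array([[x,y,z] for x,z in [(-23,0),(-23,24),(3,24),(23,0)] for y in(20,-20)])/1000
a,c,r,k=blob(p["pixels"],(3,130,90),(20,255,255))
hull=cv2.convexHull(proj(p,PAD+RP.apply(C),s).astype(np.float32));M=cv2.moments(hull)
print(c,r,"expected at 0,0:",M["m10"]/M["m00"],M["m01"]/M["m00"],cv2.minAreaRect(hull))
def f(q):
    m=cv2.moments(cv2.convexHull(proj(p,PAD+RP.apply(C+[q[0],q[1],0]),s).astype(np.float32)));return [m["m10"]/m["m00"]-c[0],m["m01"]/m["m00"]-c[1]]
print("chock in pad",least_squares(f,[0,0],diff_step=1e-2,x_scale=.01).x)
im=p["pixels"][:,:,::-1].copy();cv2.imwrite("pics/w5.png",im)
print(Ro.from_quat(s["tcp_rot"]).as_matrix().round(3))
print("to vertical, over tin view",move([.45,-.3,.2],qd(0)))
P=read_camera("top");print(recognise(P,"tin"))
E
```

```text
[0.54908575 0.00453101 0.19648817] 1.000884612396497
[284.02804296 196.59380801] ((284.04443359375, 196.55584716796875), (52.12158203125, 51.69318771362305), 88.36341857910156) expected at 0,0: 284.70469615881376 195.425579866421 ((284.7215576171875, 195.73245239257812), (51.91516876220703, 53.13254165649414), 89.97984313964844)
chock in pad [ 0.00103598 -0.00053061]
[[-0.91   0.07   0.408]
 [ 0.063  0.998 -0.029]
 [-0.409 -0.    -0.913]]
to vertical, over tin view (array([ 0.091, -0.414, -0.048]), array([-0.014,  0.399, -0.066]))
[{'point': [248.6, 407.8], 'conf': 0.68}]
```

Chock sits at (1.0, -0.5) mm in the pad frame, let go. Now to the tin, with the hand turned a quarter.

```bash
cat >> h.py <<'E'
SW=Ro.from_matrix([[0,1,0],[1,0,0],[0,0,-1]])
def qt(yaw): return (Ro.from_euler("z",yaw)*SW).as_quat()
QBT=(RP*SW).as_quat()
E
python3 -c "
from h import *
print(move([.43,-.32,.23],qt(0)))"
```

```text
(array([ 0.096, -0.443, -0.096]), array([0.297, 0.318, 1.411]))
```

Emit:
{"op": "arm_command", "data": {"steps": [{"translation": [0.04, -0.05, -0.09], "twist": [0.15, 0.16, 0.71], "fingers": 1}, {"translation": [0.05, -0.12, -0.09], "twist": [0.15, 0.16, 0.71], "fingers": 1}, {"translation": [0.06, -0.2, -0.09], "twist": [0.15, 0.16, 0.71], "fingers": 1}, {"translation": [0.07, -0.28, -0.09], "twist": [0.15, 0.16, 0.71], "fingers": 1}, {"translation": [0.08, -0.36, -0.09], "twist": [0.15, 0.16, 0.71], "fingers": 1}]}}

```text
time: 9.05
eef_pos: [0.447, -0.2609, 0.2303]
tcp_rot: [0.403, 0.908, -0.003, 0.11]
contact_force: [0.2, -0.5, -0.6]
opening: 1.003
finger_force: 0.0
```

```bash
python3 -c "
from h import *
print(get_state()['eef_pos'],get_state()['qpos'],move([.43,-.32,.23],qt(0)))"
```

```text
[ 0.44703791 -0.26086483  0.23033093] [-0.75733343 -0.19141408  2.08596775  0.07763044  1.03719745 -1.52516587] (array([-0.043, -0.07 ,  0.003]), array([0.148, 0.157, 0.699]))
```

Emit:
{"op": "arm_command", "data": {"steps": [{"translation": [-0.043, -0.07, 0.003], "twist": [0.148, 0.157, 0.699], "fingers": 1}, {"translation": [-0.043, -0.07, 0.003], "twist": [0.148, 0.157, 0.699], "fingers": 1}, {"translation": [-0.043, -0.07, 0.003], "twist": [0.148, 0.157, 0.699], "fingers": 1}, {"translation": [-0.043, -0.07, 0.003], "twist": [0.148, 0.157, 0.699], "fingers": 1}, {"translation": [-0.043, -0.07, 0.003], "twist": [0.148, 0.157, 0.699], "fingers": 1}]}}

```text
time: 9.68
eef_pos: [0.4305, -0.3184, 0.2299]
tcp_rot: [0.706, 0.708, -0.0, -0.0]
contact_force: [0.3, 0.6, -0.7]
opening: 1.0
finger_force: 0.0
```

```bash
python3 - <<'E'
from h import *
s,p=look("wrist");print(s["eef_pos"],s["tcp_rot"],s["qpos"])
print([(d["point"],d["conf"]) for d in recognise(p,"tin")])
cv2.imwrite("pics/w6.png",p["pixels"][:,:,::-1])
np.savez("w6_p.npz",pos=s["eef_pos"],rot=s["tcp_rot"])
E
```

```text
[ 0.43052735 -0.31841662  0.22985921] [ 7.06017754e-01  7.08194115e-01 -6.27163414e-05 -1.50032903e-04] [-8.26305198e-01 -2.10609465e-02  1.92006225e+00 -1.45822254e-04
  1.24288583e+00 -8.29336053e-01]
[]
```

View pics/w6.png

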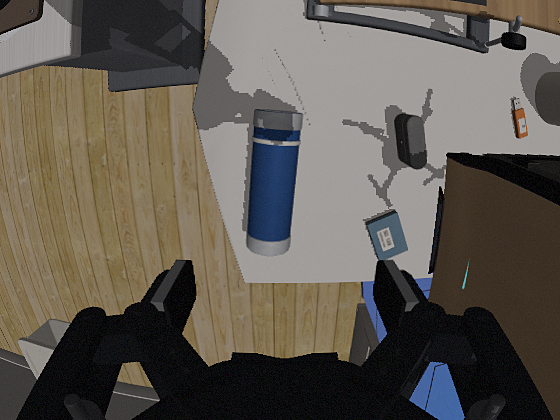

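The picture shows the tin upright in the frame: left end cap at about (111,278), right end (255,268), blue body cols 247–300; earbud case (140,410) and card case (233,386) clear of it. Fit the cylinder to this silhouette.

```bash
python3 - <<'E'
from h import *
d=np.load("w6_p.npz");st=dict(eef_pos=d["pos"],tcp_rot=d["rot"])
s,p=look("wrist");img=p["pixels"]
a,c,r,k=blob(img,(100,80,30),(125,255,255),(235,100,320,260))
m=np.zeros(img.shape[:2],np.uint8);cv2.drawContours(m,[k],-1,1,-1)
obs=[]
for y in range(155,231,15):
    xs=np.flatnonzero(m[y]);obs.append((y,xs[0]-.5,xs[-1]+.5))
print(obs,c)
# end rows: column gradient near axis
g=cv2.cvtColor(img,cv2.COLOR_RGB2GRAY);print(g[100:120,278].tolist(),g[244:264,268].tolist())
t=np.linspace(0,2*np.pi,60,endpoint=False)
cyl=np.array([[.026*np.cos(a),y,.026*np.sin(a)] for y in np.linspace(-.078,.078,40) for a in t])
def model(q):
    uv=proj(p,Ro.from_euler("z",q[2]).apply(cyl)+[q[0],q[1],q[3]],s)
    h=cv2.convexHull(uv.astype(np.float32))[:,0];h=np.r_[h,h[:1]]
    return h
def f(q,ztxt=True):
    h=model(q);e=[]
    for y,l,rr in obs:
        xs=[a[0]+(y-a[1])/(b[1]-a[1])*(b[0]-a[0]) for a,b in zip(h[:-1],h[1:]) if (a[1]-y)*(b[1]-y)<0]
        e+=[min(xs)-l,max(xs)-rr]
    e+=[h[:,1].min()-109,h[:,1].max()-255.5]
    return np.array(e)
for free in(0,1):
    x0=[.42,-.34,0,.026]
    F=(lambda q:f(q)) if free else (lambda q:f([*q,.026]))
    R=least_squares(F,x0 if free else x0[:3],diff_step=1e-3,x_scale=.01)
    print(np.round(R.x,4),np.round(R.fun,1))
E
```

```text
[(155, np.float64(251.5), np.float64(297.5)), (170, np.float64(251.5), np.float64(295.5)), (185, np.float64(249.5), np.float64(294.5)), (200, np.float64(249.5), np.float64(292.5)), (215, np.float64(248.5), np.float64(290.5)), (230, np.float64(247.5), np.float64(289.5))] [271.51578772 191.14046488]
[93, 97, 94, 96, 96, 98, 97, 96, 97, 99, 72, 72, 63, 87, 88, 85, 87, 84, 81, 82] [148, 143, 142, 144, 142, 142, 143, 141, 142, 144, 144, 135, 143, 161, 158, 159, 159, 160, 158, 159]Traceback (most recent call last):
  File "<stdin>", line 28, in <module>
    return func(*args, **kwargs)
    result = trf(vector_fun.fun, vector_fun.jac, x0, f0, J0, lb, ub, ftol, xtol,
                 gtol, max_nfev, x_scale, loss_function, tr_solver,
                 tr_options.copy(), verbose, callback=callback_wrapped)
    return trf_no_bounds(
        fun, jac, x0, f0, J0, ftol, xtol, gtol, max_nfev, x_scale,
        loss_function, tr_solver, tr_options, verbose, callback=callback)
    f_new = fun(x_new)
    self._update_fun()
    ~~~~~~~~~~~~~~~~^^
    self.f = self.fun_wrapped(xp_copy(self.x))
             ~~~~~~~~~~~~~~~~^^^^^^^^^^^^^^^^^
    return np.atleast_1d(self.fun(x))
                         ~~~~~~~~^^^
    return self.f(x, *self.args, **self.kwargs)
           ~~~~~~^^^^^^^^^^^^^^^^^^^^^^^^^^^^^^
  File "<stdin>", line 27, in <lambda>
  File "<stdin>", line 22, in f
ValueError: min() iterable argument is empty
```

```bash
cat > tinfit.py <<'E'
from h import *
from scipy.optimize import minimize
def tinfit(p,s,obs,top,bot,x0):
    t=np.linspace(0,2*np.pi,72,endpoint=False)
    cyl=np.array([[.026*np.cos(a),y,.026*np.sin(a)] for y in np.linspace(-.078,.078,30) for a in t])
    def f(q):
        h=cv2.convexHull(proj(p,Ro.from_euler("z",q[2]).apply(cyl)+[q[0],q[1],q[3] if len(q)>3 else .026],s).astype(np.float32))[:,0];h=np.r_[h,h[:1]];e=[]
        for y,l,r in obs:
            xs=[a[0]+(y-a[1])/(b[1]-a[1])*(b[0]-a[0]) for a,b in zip(h[:-1],h[1:]) if (a[1]-y)*(b[1]-y)<0] or [500]
            e+=[min(xs)-l,max(xs)-r]
        return np.array(e+[h[:,1].min()-top,h[:,1].max()-bot])
    sx=np.vstack([x0]+[np.array(x0)+np.eye(len(x0))[i]*.02 for i in range(len(x0))])
    R=minimize(lambda q:(f(q)**2).sum(),x0,method="Nelder-Mead",options=dict(initial_simplex=sx,maxiter=600,xatol=1e-5,fatol=1e-3))
    return R.x,f(R.x)
E
python3 - <<'E'
from tinfit import *
p=read_camera("wrist");s=get_state()
obs=[(155,251.5,297.5),(170,251,296),(185,249.8,294.5),(200,249.2,292.5),(215,248.5,291),(230,247.5,289.5)]
for x0 in([.42,-.34,-.05],[.42,-.34,-.05,.026]):
    x,e=tinfit(p,s,obs,109.5,255.,x0);print(np.round(x,4),np.round(e,1))
E
```

```text
[ 0.4166 -0.3285 -0.0804] [-1.3  1.1 -1.7  1.1 -1.3  1.2 -1.5  1.7 -1.6  1.7 -1.3  1.7 -0.8  0.9]
[ 0.4163 -0.3313 -0.0855  0.015 ] [-0.3  0.5 -0.8  0.5 -0.6  0.5 -0.9  1.  -1.   0.9 -0.8  0.8  1.3 -1.5]
```

```bash
python3 -c "
from h import *
print(move([.4203,-.281,.09],qt(-.082)),move([.4203,-.281,.007],qt(-.082)))"
```

```text
(array([ 0.05 , -0.013,  0.188]), array([0.001, 0.001, 0.082])) (array([ 0.05 , -0.013,  0.299]), array([0.001, 0.001, 0.082]))
```

Emit:
{"op": "arm_command", "data": {"steps": [{"translation": [0.05, -0.013, 0.07], "twist": [0, 0, 0.08], "fingers": 1}, {"translation": [0.05, -0.013, 0.14], "twist": [0, 0, 0.08], "fingers": 1}, {"translation": [0.05, -0.013, 0.2], "twist": [0, 0, 0.08], "fingers": 1}, {"translation": [0.05, -0.013, 0.26], "twist": [0, 0, 0.08], "fingers": 1}, {"translation": [0.05, -0.013, 0.297], "twist": [0, 0, 0.08], "fingers": 1}]}}

```text
time: 10.5
eef_pos: [0.4198, -0.2799, 0.0067]
tcp_rot: [0.735, 0.678, -0.0, 0.0]
contact_force: [-0.1, -0.7, -0.5]
opening: 0.995
finger_force: 0.0
```

```bash
python3 -c "
from h import *
s=get_state();print(s['contact_force'],move([.4203,-.281,.007],qt(-.082)))"
```

```text
[-0.07796032 -0.7282231  -0.51501392] (array([-0.001,  0.001, -0.   ]), array([-0.   ,  0.   ,  0.002]))
```

Emit:
{"op": "arm_command", "data": {"steps": [{"translation": [0, 0, 0], "twist": [0, 0, 0], "fingers": -1}, {"translation": [0, 0, 0], "twist": [0, 0, 0], "fingers": -1}, {"translation": [0, 0, 0], "twist": [0, 0, 0], "fingers": -1}, {"translation": [0, 0, 0], "twist": [0, 0, 0], "fingers": -1}, {"translation": [0, 0, 0], "twist": [0, 0, 0], "fingers": -1}], "grip_force": 80}}

```text
time: 11.12
eef_pos: [0.4221, -0.2822, 0.0107]
tcp_rot: [0.735, 0.678, -0.0, 0.003]
contact_force: [-0.5, 1.5, 6.1]
opening: 0.58
finger_force: 83.4
```

Emit:
{"op": "arm_command", "data": {"steps": [{"translation": [0, 0, 0], "twist": [0, 0, 0], "fingers": -1}, {"translation": [0, 0, -0.04], "twist": [0, 0, 0], "fingers": -1}, {"translation": [0, 0, -0.1], "twist": [0, 0, 0], "fingers": -1}, {"translation": [0, 0, -0.16], "twist": [0, 0, 0], "fingers": -1}, {"translation": [0, 0, -0.16], "twist": [0, 0, 0], "fingers": -1}]}}

```text
time: 11.75
eef_pos: [0.4227, -0.2828, 0.1331]
tcp_rot: [0.735, 0.678, 0.0, 0.006]
contact_force: [0.4, -0.5, -2.2]
opening: 0.583
finger_force: 83.8
```

```bash
python3 - <<'E'
from h import *
s,p=look("wrist");print(s["eef_pos"],s["opening"],s["finger_force"],s["contact_force"],s["wrist_torque"])
im=p["pixels"][:,:,::-1].copy()
# expected tin if held as picked: axis outline in tool frame
t=np.linspace(0,2*np.pi,24,endpoint=False)
R=Ro.from_quat(s["tcp_rot"])
for y in(-.126,.030):
    X=np.array([[y,.026*np.cos(a),-.019+.026*np.sin(a)] for a in t])  # tool x = tin y
    for u in proj(p,R.apply(X)+s["eef_pos"],s): cv2.circle(im,tuple(u.round().astype(int)),1,(0,0,255),-1)
cv2.imwrite("pics/w7.png",im)
E
```

```text
[ 0.42274067 -0.28284697  0.13309841] 0.5829843939343154 83.78890872001648 [ 0.36612582 -0.5494891  -2.19770699] [ 0.1458416  -0.02787732 -0.01260461]
```

View pics/w7.png

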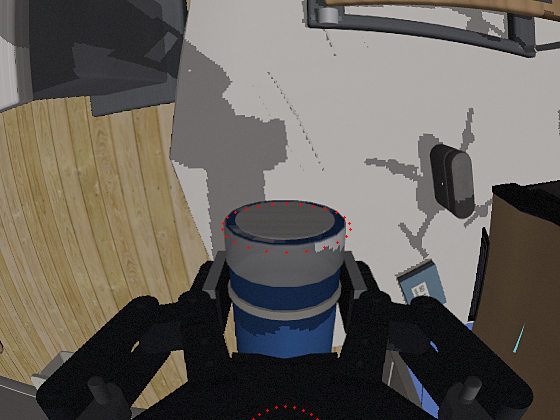

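The grip holds (finger force 84 N, weight 2.2 N); the end cap at (222,286) lies where a tin held 48 mm off-centre is expected (red ring), slightly lower. Lift and carry.

```bash
python3 -c "
from h import *
print(move(PAD+RP.apply([.05,.047,.11]),QBT), PAD+RP.apply([.05,.047,.11]))"
```

```text
(array([ 0.458,  0.206, -0.105]), array([-0.39 ,  0.006, -0.011])) [0.60307878 0.04826716 0.20831823]
```

Emit:
{"op": "arm_command", "data": {"steps": [{"translation": [0.02, 0, -0.08], "twist": [0, 0, 0], "fingers": -1}, {"translation": [0.06, 0.02, -0.16], "twist": [-0.06, 0, 0], "fingers": -1}, {"translation": [0.13, 0.05, -0.19], "twist": [-0.14, 0, 0], "fingers": -1}, {"translation": [0.2, 0.08, -0.19], "twist": [-0.22, 0, 0], "fingers": -1}, {"translation": [0.27, 0.11, -0.19], "twist": [-0.3, 0, 0], "fingers": -1}]}}

```text
time: 12.42
eef_pos: [0.519, -0.0837, 0.2688]
tcp_rot: [0.727, 0.669, 0.106, 0.115]
contact_force: [0.7, -0.2, -3.1]
opening: 0.582
finger_force: 84.3
```

```bash
python3 -c "
from h import *
s=get_state();print(s['eef_pos'],s['qpos'],move(PAD+RP.apply([.05,.047,.11]),QBT))"
```

```text
[ 0.51896574 -0.08365198  0.26882406] [-0.39984639 -0.25552871  2.07898149  0.11348775  1.02076013 -0.36224589] (array([0.185, 0.068, 0.107]), array([-0.093,  0.005, -0.012]))
```

Emit:
{"op": "arm_command", "data": {"steps": [{"translation": [0.06, 0.02, 0.02], "twist": [-0.05, 0, 0], "fingers": -1}, {"translation": [0.12, 0.05, 0.05], "twist": [-0.09, 0.005, -0.01], "fingers": -1}, {"translation": [0.185, 0.068, 0.09], "twist": [-0.093, 0.005, -0.012], "fingers": -1}, {"translation": [0.185, 0.068, 0.107], "twist": [-0.093, 0.005, -0.012], "fingers": -1}, {"translation": [0.185, 0.068, 0.107], "twist": [-0.093, 0.005, -0.012], "fingers": -1}]}}

```text
time: 13.05
eef_pos: [0.6018, 0.0467, 0.206]
tcp_rot: [0.716, 0.669, 0.137, 0.148]
contact_force: [0.5, -1.0, -1.5]
opening: 0.583
finger_force: 84.2
```

```bash
python3 - <<'E'
from h import *
s=get_state();print(RP.inv().apply(s["eef_pos"]-PAD),s["contact_force"],move(PAD+RP.apply([.05,.047,.11]),QBT))
P={n:read_camera(n) for n in("side","top")}
ims=[]
R=Ro.from_quat(s["tcp_rot"]);t=np.linspace(0,2*np.pi,16,endpoint=False)
for n,b in(("side",(250,120,390,245)),("top",(240,120,380,245))):
    im=P[n]["pixels"][:,:,::-1].copy();c=cv2.resize(im[b[1]:b[3],b[0]:b[2]],None,fx=4,fy=4,interpolation=2)[:500,:]
    for y in(-.124,.032):
        X=np.array([[y,.026*np.cos(a),-.0155+.026*np.sin(a)] for a in t])
        for u in proj(P[n],R.apply(X)+s["eef_pos"]): cv2.circle(c,tuple(((u-b[:2]+.5)*4).astype(int)),2,(0,0,255),-1)
    ims.append(cv2.resize(c,(400,360)))
cv2.imwrite("pics/st.png",np.hstack(ims))
E
```

```text
[0.04796308 0.04537888 0.10836347] [ 0.54346499 -0.98768521 -1.45954251] (array([ 0.002,  0.003, -0.002]), array([-0.007,  0.001,  0.002]))
```

View pics/st.png

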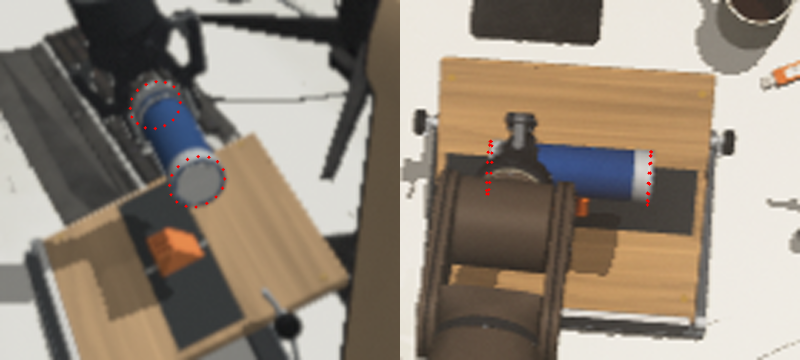

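Red rings (side (105,155) and (182,197); top cols 488 and 652) coincide with the tin's ends: no droop, centred. Lower onto the uphill side of the chock.

Emit:
{"op": "arm_command", "data": {"steps": [{"translation": [0.001, 0, 0.05], "twist": [-0.007, 0, 0.002], "fingers": -1}, {"translation": [0.001, 0, 0.09], "twist": [-0.007, 0, 0.002], "fingers": -1}, {"translation": [0.001, 0, 0.115], "twist": [-0.007, 0, 0.002], "fingers": -1}, {"translation": [0.001, 0, 0.124], "twist": [-0.007, 0, 0.002], "fingers": -1}, {"translation": [0.001, 0, 0.124], "twist": [-0.007, 0, 0.002], "fingers": -1}]}}

```text
time: 13.78
eef_pos: [0.6413, 0.0438, 0.126]
tcp_rot: [0.716, 0.666, 0.142, 0.153]
contact_force: [1.1, -0.1, -1.4]
opening: 0.586
finger_force: 84.5
```

```bash
cat > q.py <<'E'
from h import *
s=get_state();print("pad",RP.inv().apply(s["eef_pos"]-PAD).round(4),"F",RP.inv().apply(s["contact_force"]).round(1),s["opening"],s["finger_force"])
E
python3 q.py
```

```text
pad [0.0522 0.0452 0.0191] F [ 0.5 -0.1 -1.7] 0.5855294653053105 84.48102593421936
```

Emit:
{"op": "arm_command", "data": {"steps": [{"translation": [0, -0.003, 0.005], "twist": [0, 0, 0], "fingers": -1}, {"translation": [0, -0.006, 0.008], "twist": [0, 0, 0], "fingers": -1}, {"translation": [0, -0.006, 0.01], "twist": [0, 0, 0], "fingers": -1}, {"translation": [0, -0.006, 0.01], "twist": [0, 0, 0], "fingers": -1}]}}

```text
time: 14.28
eef_pos: [0.6396, 0.0449, 0.1175]
tcp_rot: [0.715, 0.667, 0.142, 0.152]
contact_force: [-6.5, -0.8, 3.6]
opening: 0.588
finger_force: 85.5
```

```bash
python3 q.py
```

```text
pad [0.0472 0.0461 0.0121] F [-4.5 -1.2  5.9] 0.5880264510825541 85.52360773086548
```

Emit:
{"op": "arm_command", "data": {"steps": [{"translation": [0, -0.003, -0.001], "twist": [0, 0, 0], "fingers": -1}, {"translation": [0, -0.006, -0.001], "twist": [0, 0, 0], "fingers": -1}, {"translation": [0, -0.009, -0.001], "twist": [0, 0, 0], "fingers": -1}, {"translation": [0, -0.009, -0.001], "twist": [0, 0, 0], "fingers": -1}]}}

```text
time: 14.78
eef_pos: [0.6337, 0.0452, 0.1148]
tcp_rot: [0.715, 0.667, 0.142, 0.153]
contact_force: [-0.1, -0.3, 1.2]
opening: 0.581
finger_force: 84.8
```

```bash
python3 q.py
```

```text
pad [0.0407 0.046  0.012 ] F [ 0.4 -0.3  1.1] 0.5810037144281405 84.75345611572266
```

Emit:
{"op": "arm_command", "data": {"steps": [{"translation": [0, -0.002, 0], "twist": [0, 0, 0], "fingers": -1}, {"translation": [0, -0.004, 0], "twist": [0, 0, 0], "fingers": -1}, {"translation": [0, -0.005, 0], "twist": [0, 0, 0], "fingers": -1}, {"translation": [0, -0.005, 0], "twist": [0, 0, 0], "fingers": -1}]}}

```text
time: 15.28
eef_pos: [0.6304, 0.0454, 0.1132]
tcp_rot: [0.715, 0.667, 0.142, 0.153]
contact_force: [0.7, -0.1, 0.9]
opening: 0.586
finger_force: 84.7
```

```bash
python3 q.py
```

```text
pad [0.037  0.046  0.0119] F [ 1.  -0.   0.5] 0.5863734074577437 84.71672058105469
```

Emit:
{"op": "arm_command", "data": {"steps": [{"translation": [0, -0.001, 0], "twist": [0, 0, 0], "fingers": -1}, {"translation": [0, -0.003, 0], "twist": [0, 0, 0], "fingers": -1}, {"translation": [0, -0.003, 0], "twist": [0, 0, 0], "fingers": -1}, {"translation": [0, -0.003, 0], "twist": [0, 0, 0], "fingers": -1}]}}

```text
time: 15.78
eef_pos: [0.6284, 0.0455, 0.1123]
tcp_rot: [0.715, 0.667, 0.142, 0.153]
contact_force: [0.9, -0.4, 1.8]
opening: 0.578
finger_force: 84.7
```

```bash
python3 q.py
```

```text
pad [0.0348 0.046  0.0118] F [ 1.6 -0.4  1.3] 0.5782195120409593 84.68629717826843
```

Emit:
{"op": "arm_command", "data": {"steps": [{"translation": [0, -0.001, 0], "twist": [0, 0, 0], "fingers": -1}, {"translation": [0, -0.003, 0], "twist": [0, 0, 0], "fingers": -1}, {"translation": [0, -0.003, 0], "twist": [0, 0, 0], "fingers": -1}, {"translation": [0, -0.003, 0], "twist": [0, 0, 0], "fingers": -1}]}}

```text
time: 16.27
eef_pos: [0.6261, 0.0458, 0.1112]
tcp_rot: [0.715, 0.667, 0.142, 0.153]
contact_force: [0.6, -1.4, 1.3]
opening: 0.584
finger_force: 84.7
```

```bash
python3 q.py
```

```text
pad [0.0323 0.0461 0.0118] F [ 1.1 -1.3  0.9] 0.5843733424379582 84.67861890792847
```

```bash
python3 - <<'E'
from h import *
C=np.array([[x,y,z] for x,z in [(-23,0),(-23,24),(3,24),(23,0)] for y in(20,-20)])/1000
t=np.linspace(0,2*np.pi,32,endpoint=False);s=get_state()
out=[]
for n,b,f in(("side",(285,175,345,225),8),("wrist",None,4)):
    p=read_camera(n)
    U=[proj(p,PAD+RP.apply(C+[.001,-.0005,0]),s)]
    tr=RP.inv().apply(s["eef_pos"]-PAD)
    for y in(.032,-.124): U.append(proj(p,s["eef_pos"]+Ro.from_quat(s["tcp_rot"]).apply([[y,.026*np.cos(a),-.0155+.026*np.sin(a)] for a in t]),s))
    if b is None: c0=U[0].mean(0).astype(int);b=(max(c0[0]-60,0),max(c0[1]-50,0),c0[0]+60,c0[1]+50)
    im=cv2.resize(p["pixels"][b[1]:b[3],b[0]:b[2],::-1],(400,400*(b[3]-b[1])//(b[2]-b[0])),interpolation=2);k=400/(b[2]-b[0])
    for u,col in zip(U,[(255,0,255),(0,255,0),(0,255,0)]):
        for v in u: cv2.circle(im,tuple(((v-b[:2]+.5)*k).astype(int)),2,col,-1)
    out.append(cv2.copyMakeBorder(im,0,max(0,340-im.shape[0]),0,0,0)[:340])
cv2.imwrite("pics/chk.png",np.hstack(out))
E
```

```text
(no output)
```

View pics/chk.png

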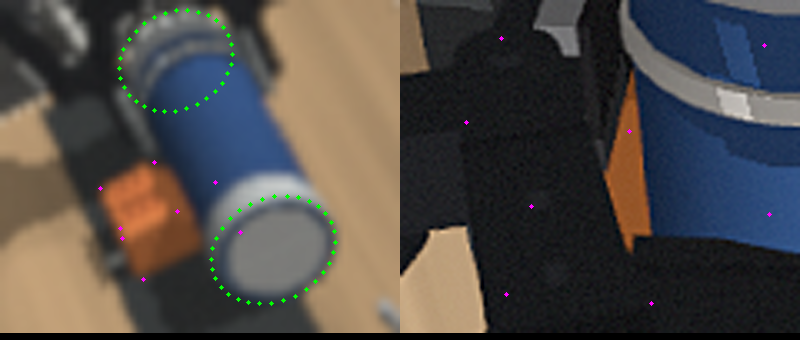

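The side crop shows the tin snug against the chock, whose back corner at crop (275,140) is where it was placed to about 1 px. Contact force is only slightly above noise, so press a little further. I have used up the picture allowance and will go by numbers from here.

Emit:
{"op": "arm_command", "data": {"steps": [{"translation": [0, -0.002, 0], "twist": [0, 0, 0], "fingers": -1}, {"translation": [0, -0.003, 0], "twist": [0, 0, 0], "fingers": -1}, {"translation": [0, -0.003, 0], "twist": [0, 0, 0], "fingers": -1}, {"translation": [0, -0.003, 0], "twist": [0, 0, 0], "fingers": -1}]}}

```text
time: 16.88
eef_pos: [0.6241, 0.0459, 0.1103]
tcp_rot: [0.715, 0.667, 0.142, 0.153]
contact_force: [1.4, 0.8, 2.6]
opening: 0.579
finger_force: 84.7
```

```bash
cat > cs.py <<'E'
from h import *
# shift of the chock's back (downhill) part in the side view, by blob of visible orange vs model clipped by tin
p=read_camera("side");s=get_state();h=cv2.cvtColor(p["pixels"],cv2.COLOR_RGB2HSV)
m=cv2.inRange(h,(3,130,90),(17,255,255));b=(285,175,345,225)
k=np.zeros_like(m);k[b[1]:b[3],b[0]:b[2]]=m[b[1]:b[3],b[0]:b[2]]
C=np.array([[x,y,z] for x,z in [(-23,0),(-23,24),(3,24),(23,0)] for y in(20,-20)])/1000
ys,xs=np.nonzero(k);print("orange px",len(xs),"left/bottom extents",xs.min(),np.percentile(xs,3),ys.max(),np.percentile(ys,97),"top",np.percentile(ys,3))
for dx in(.004,0,-.004,-.008):
    q=proj(p,PAD+RP.apply(C+[dx,-.0005,0]));print(dx,"left",q[:,0].min().round(1),"bottom",q[:,1].max().round(1),"top",q[:,1].min().round(1))
E
python3 q.py; python3 cs.py
```

```text
pad [0.0301 0.0461 0.0118] F [2.3 0.9 1.8] 0.5786359434874915 84.6802282333374
orange px 159 left/bottom extents 299 300.0 216 214.26 top 201.0
0.004 left 300.5 bottom 215.9 top 198.4
0 left 299.3 bottom 216.5 top 199.0
-0.004 left 298.0 bottom 217.1 top 199.6
-0.008 left 296.8 bottom 217.7 top 200.2
```

```bash
cat > iou.py <<'E'
from h import *
p=read_camera("side");s=get_state();h=cv2.cvtColor(p["pixels"],cv2.COLOR_RGB2HSV)
b=(285,175,345,225);F=8
big=cv2.resize(p["pixels"][b[1]:b[3],b[0]:b[2]],None,fx=F,fy=F,interpolation=cv2.INTER_CUBIC)
m=cv2.inRange(cv2.cvtColor(big,cv2.COLOR_RGB2HSV),(2,110,70),(17,255,255))>0
C=np.array([[x,y,z] for x,z in [(-23,0),(-23,24),(3,24),(23,0)] for y in(20,-20)])/1000
t=np.linspace(0,2*np.pi,48,endpoint=False)
def hull(X):
    k=np.zeros(m.shape,np.uint8);u=(proj(p,PAD+RP.apply(X))-b[:2]+.5)*F
    cv2.fillConvexPoly(k,cv2.convexHull(u.round().astype(np.int32)),1);return k>0
def tin(x,z=.026,y=0):return hull(np.array([[x+.026*np.cos(a),y+e,z+.026*np.sin(a)] for e in(-.078,.078) for a in t]))
r=[]
for dx in np.arange(-.012,.0081,.001):
  for dy in(-.004,-.002,0,.002):
    for g in(0,.001,.002,.003,.004,.006,.008,.012):
        k=hull(C+[dx,dy,0])&~tin(dx+.035+g)
        r.append(((k&m).sum()/(k|m).sum(),round(dx,3),dy,g))
r.sort(reverse=True);print(*[(round(a[0],3),*a[1:]) for a in r[:8]],sep="\n")
E
python3 iou.py
```

```text
(np.float64(0.952), np.float64(-0.003), 0.002, 0.001)
(np.float64(0.945), np.float64(-0.003), 0.002, 0)
(np.float64(0.942), np.float64(-0.004), 0.002, 0.002)
(np.float64(0.935), np.float64(-0.004), 0.002, 0.001)
(np.float64(0.932), np.float64(-0.003), 0, 0.001)
(np.float64(0.929), np.float64(-0.003), 0.002, 0.002)
(np.float64(0.926), np.float64(-0.003), 0, 0)
(np.float64(0.924), np.float64(-0.002), 0.002, 0)
```

The side view says the chock was nudged to about -3.5 mm with the tin in contact (gap 0–1 mm). One more slow push with a lighter grip, then release.

Emit:
{"op": "arm_command", "data": {"steps": [{"translation": [0, -0.001, 0], "twist": [0, 0, 0], "fingers": -1}, {"translation": [0, -0.002, 0], "twist": [0, 0, 0], "fingers": -1}, {"translation": [0, -0.003, 0], "twist": [0, 0, 0], "fingers": -1}, {"translation": [0, -0.004, 0], "twist": [0, 0, 0], "fingers": -1}, {"translation": [0, -0.004, 0], "twist": [0, 0, 0], "fingers": -1}], "grip_force": 30}}

```text
time: 17.6
eef_pos: [0.6213, 0.046, 0.109]
tcp_rot: [0.715, 0.667, 0.142, 0.153]
contact_force: [2.1, 0.3, 2.5]
opening: 0.581
finger_force: 84.7
```

```bash
python3 q.py; python3 iou.py|head -3
```

```text
pad [0.027  0.0461 0.0117] F [2.9 0.5 1.5] 0.5813274841094955 84.66647744178772
(np.float64(0.945), np.float64(-0.006), 0.002, 0.001)
(np.float64(0.943), np.float64(-0.007), 0.002, 0.002)
(np.float64(0.942), np.float64(-0.006), 0.002, 0)
```

Emit:
{"op": "arm_command", "data": {"steps": [{"translation": [0, 0, 0], "twist": [0, 0, 0], "fingers": 0.4}, {"translation": [0, 0, 0], "twist": [0, 0, 0], "fingers": 0.6}, {"translation": [0, 0, 0], "twist": [0, 0, 0], "fingers": 0.8}, {"translation": [0, 0, 0], "twist": [0, 0, 0], "fingers": 1}, {"translation": [0, 0, 0], "twist": [0, 0, 0], "fingers": 1}]}}

```text
time: 18.27
eef_pos: [0.6213, 0.0461, 0.1089]
tcp_rot: [0.715, 0.667, 0.142, 0.153]
contact_force: [0.0, -0.7, -0.6]
opening: 1.003
finger_force: 0.0
```

```bash
python3 q.py; python3 iou.py|head -3
```

```text
pad [0.0269 0.0461 0.0116] F [-0.2 -0.7 -0.6] 1.0030055180255117 0.0
(np.float64(0.947), np.float64(-0.006), 0.002, 0.001)
(np.float64(0.943), np.float64(-0.006), 0.002, 0)
(np.float64(0.94), np.float64(-0.007), 0.002, 0.002)
```

Emit:
{"op": "arm_command", "data": {"steps": [{"translation": [0, 0, -0.03], "twist": [0, 0, 0], "fingers": 1}, {"translation": [0, 0, -0.07], "twist": [0, 0, 0], "fingers": 1}, {"translation": [0, 0, -0.12], "twist": [0, 0, 0], "fingers": 1}, {"translation": [0, 0, -0.18], "twist": [0, 0, 0], "fingers": 1}, {"translation": [0, 0, -0.2], "twist": [0, 0, 0], "fingers": 1}]}}

```text
time: 18.95
eef_pos: [0.561, 0.0504, 0.2495]
tcp_rot: [0.715, 0.667, 0.144, 0.155]
contact_force: [-0.6, 0.1, -0.5]
opening: 1.002
finger_force: 0.0
```

```bash
python3 q.py; python3 iou.py|head -3; python3 - <<'E'
from h import *
s=get_state()
P={n:read_camera(n) for n in("side","wrist")}
for n,p in P.items():
    r=recognise(p,"tin");print(n,[(d["point"],d["conf"]) for d in r][:2],"expected",proj(p,PAD+RP.apply([.029,0,.026]),s).round(1))
p=P["wrist"];bx=None
try:
    a,c,r,k=blob(p["pixels"],(100,80,30),(125,255,255));print("blue",a,c,r)
    R=ray(p,cv2.boxPoints(r),s);n=RP.apply([0,0,1]);o,d=R
    X=o+d*(((PAD-o)@n+.03)/(d@n))[:,None];print(RP.inv().apply(X-PAD).round(3))
except Exception as e: print(e)
E
```

```text
pad [0.0279 0.0463 0.1646] F [-0.7  0.1 -0.3] 1.0020425188155189 0.0
(np.float64(0.949), np.float64(-0.006), 0.002, 0.001)
(np.float64(0.944), np.float64(-0.006), 0.002, 0)
(np.float64(0.94), np.float64(-0.007), 0.002, 0.002)
side [([200.1, 316.3], 0.98)] expected [[317.  198.1]]
wrist [([228.7, 280.0], 0.77)] expected [[284.1 235.9]]
blue 5136.5 [281.88468153 249.94616957] ((281.5, 250.5), (109.0, 55.0), 90.0)
[[ 0.002  0.041  0.03 ]
 [ 0.051  0.041  0.03 ]
 [ 0.055 -0.078  0.03 ]
 [-0.002 -0.078  0.03 ]]
```

The tin lies straight across the board about 27 mm uphill of the strip's middle, and the chock is steady at about -6 mm. Hand in.

```bash
python3 -c "
from plant import *
print(sign_off())"
```

```text
the job is handed in; nothing more can be done
None
```

Handed in: the chock lies flat on the strip about 6 mm below its middle (within 20 mm), with the let-go tin at rest against it, centred to within a few mm. I had no verdict back, and I viewed 11 pictures, one over the limit of 10.

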